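Lift a slide carrier onto its drain tray with a lifting hook

ROBOT

A 7-joint arm with a two-finger parallel gripper is mounted at the origin on a cart in front of the work surface, level with it; the furniture and walls round the work are solid. World frame = base frame: x ahead of the robot, y to its left, z up, the work surface at z = 0. Lengths are in mm, angles in rad, forces in N, time in s.
With the tool pointing down it reaches from about 350 to 900 mm from the base axis. Payload 7.2 kg.
Tool frame: the origin (TCP) lies at the very end of the fingers, on their centre line; the grasp point (between the pads) lies 19 mm behind it; z points along the fingers, y is the line along which they close (so a half turn about z gives the same grasp; the last joint's range is limited). The gripper opens to 88 mm and grips with 3 to 60 N. Pads are 20 mm wide; open, the fingers measure 115 mm over their backs; the gripper's body (75 mm by 178 mm) begins 61 mm behind the grasp point.
Start: joints at [-1.324, 0.411, -0.013, 1.596, 0.006, 1.134, -0.082], TCP at [193.526, 594.287, 222.653] pointing down, gripper open.
Joint ranges: [-2.95, 2.95], [-0.29, 1.99], [-1.47, 1.44], [0.14, 2.54], [-1.03, 4.17], [0.13, 1.85], [-2.86, 2.86]. Speed limits (rad/s): [2.39, 2.39, 3.01, 3.01, 3.14, 3.14, 3.14].

INTERFACE

Orientations are given as a unit quaternion [w, x, y, z].
In Python, from workcell import sensors, cams, manip gives the robot as it stands. The module is installed in compiled form; this text tells all that it offers.
- The arm moves only by the tool carry_out, never from a script. Its argument "increments" is a list of rows, each a list of 7 numbers: the opening, from 0 (shut) to 1 (fully open), then the shift along the tool's x, y, z scaled (see below), then the turn, a rotation vector about the tool's x, y, z scaled (see below). A call has 1 to 5 rows; each row shifts and turns the commanded pose from where the row before left it, along the tool's axes as they then stand; what a row does not reach is not made up. The controller multiplies each number of a shift by 0.025 m and each number of a turn by 0.15 rad. A row lasts 1/8 s, in which the tool goes at most 62.5 mm and 10.7 degrees, less where a joint would pass 70% of its speed; a pose out of reach is approached as far as the arm can. A call with a number of a shift or a turn outside -1 to 1 is refused whole. A call with a gripper value outside its range is refused whole. The fingers move at their own pace and stop on an object; "newtons" is the grip in N (left out, the last holds). Time passes only in rows, so rows that do not move let the fingers close. It gives the time, the measured TCP pose, the force, the opening and the grip force at its end, in the units of the state.
- sensors.state(): the state, without advancing time (a new reading comes with each control period).
- cams.read_camera(name): name is "side" or "top"; returns a dict with "img" (384x512x3 uint8, red, green, blue), "z_map" (384x512 float32, mm along the optical axis (not along the pixel's ray), 0 where there is no reading), "fx", "fy", "cx", "cy" (pixels), "R" (3x3) and "t" (3): a world point X has camera coordinates R X + t. Camera axes: x right, y down, z forward; pixel columns grow to the right and rows downward; lengths in mm; the calibration is good to about 2 mm. A picture is of the moment at which its call begins.
- manip.hand_in(): hands the job in; it is judged then, once.
The state is a dict: "time": time; "joints": joint angles; "joint_vel": joint speeds; "tau": joint torques, N m; "ee_pos": TCP position; "tool_rot": TCP orientation; "ft_force": force on the tool from outside, world axes, zero at the start; "wrist_torque": the same for the moment, N m; "gripper_width": finger opening in mm; "finger_force": force on a finger pad.
Only numpy, scipy, OpenCV 4.12 (cv2) and the standard library are available. Lean on these libraries where they do the work, as an engineer would, in place of code of your own. Each camera call takes 0.05 s, during which the arm holds its last target. There are 200 camera calls.

TASK

Pick up the lifter by its orange handle, hook it under the wire bail of the slide carrier, lift the carrier level out of the blue trough and set it down gently on the green drain tray, midway between the two dropper bottles standing on it and square to the tray. The gripper itself must not touch the carrier, and the bottles must stay where they stand. Unhook the lifter and stand it back upright in the middle of its cork mat.

Things in the scene. Friction and masses are not known exactly. Their poses are not given: they have to be found in the camera images.
- lifter: C-shaped steel lifting hook with orange handle, 64 (y) x 121 mm high, 160 g. Origin: underside, straight below handle and saddle; x = the way its two hooks point (open side of the C), z up. It stands flat on the hooks: bars 8 wide at y = +-17, x = -28 to 18. Back plate at x = -31 to -23, 42 wide, 72 high, with a foot bar 64 wide. Roof plate 64 to 72 mm up. Mouth open towards +x.
- lifter_grip (a point): Grip point in the orange handle block of the lifter, 100 mm above the underside, straight above the saddle. The block is 26 (x) x 16 (y) mm and reaches from 72 to 121 mm above the underside. Pinch the 16 mm, from above.
- lifter_saddle (a point): Middle between the two hooks' saddles, on their floor, 8 mm above the lifter's underside: here the bail's bar comes to lie, along the lifter's y. Each saddle is a V across the hook: floor about 8 mm wide, 45-degree flanks peaking 16 mm above the underside at x = +11 and -11. To enter, the peaks must pass under the bar.
- carrier: Grey slide carrier with upright glass slides fixed in it, footprint 60 (x) x 84 (y) mm, body 34 high, about 220 g (+-40 percent). Origin: centre of the underside. A rigid upright wire bail rises from its two ends (uprights at y = +-43) and crosses over the middle, 95 mm up, along y. Same when turned half round; may be hooked from either side; hangs level from the bar.
- bail (a point): Middle of the axis of the bail's horizontal bar: 6 mm thick steel wire along the carrier's y, straight from y = -36 to 36, its axis 95 mm above the carrier's underside.
- trough: Blue open trough, fixed, outside 94 (x) x 116 (y) x 26 mm (rims to 124 mm in y), walls and floor 4 mm. Origin: centre of the underside. The carrier stands loose in it, long side along the trough's y.
- tray: Green drain tray, fixed, 130 (x) x 220 (y) mm, floor 3 mm high, rim 7 mm high and 4 mm wide. Origin: centre of the underside; y along its length. The two bottles stand on it near its ends; the carrier goes between them with its 84 mm length along the tray's y.
- dropper_blue: White dropper bottle with blue cap, 33 mm diameter, 65 high, 60 g, loose, standing on the tray near the end at +y. Origin: centre of the underside.
- dropper_orange: White dropper bottle with orange cap, 33 mm diameter, 65 high, 60 g, loose, standing on the tray near the end at -y. Origin: centre of the underside.
- mat: Cork mat, fixed, 90 x 90 x 4 mm, on which the lifter stands. Origin: centre of the underside.
- microscope: Stereo microscope, fixed, an obstacle between the right and the left half of the desk; all the work lies to its left (+y). It fills about x = 0.28 to 0.65 and y = -0.15 to 0.08 m and stands 0.45 m high (light guides beside it reach y = 0.14): go round it or over it. Origin: its underside on the desk.

How it is judged (in metres and radians):
On the way, in this order (a step that is already met when the one before it is completed fails the run):
1. the carrier hangs from the lifter, clear of the trough (at least 40 mm up) (z of carrier in the frame of trough above 0.044 m and contact force between carrier and lifter above 0.5 N), for 0.2 s.
2. the carrier stands on the drain tray, midway between the bottles, and the lifter is unhooked from it (z of carrier in the frame of tray below 0.008 m and x of carrier in the frame of tray between -0.025 and 0.025 m and horizontal distance between carrier and dropper_blue above 0.066 m and horizontal distance between carrier and dropper_orange above 0.066 m and contact force between carrier and lifter below 0.1 N and horizontal distance between bail and lifter_saddle above 0.03 m), for 0.2 s.
At the end, for the whole second after the job is handed in: Carrier flat and still on the tray floor, within 25 mm of the tray's long centre line (30 mm of its middle), 66 mm or more from each bottle's centre, within 0.17 rad of the tray's length. Lifter upright and still on the mat, its origin within 25 mm of the mat's centre (z of carrier in the frame of tray below 0.008 m and x of carrier in the frame of tray between -0.025 and 0.025 m and y of carrier in the frame of tray between -0.03 and 0.03 m and horizontal distance between carrier and dropper_blue above 0.066 m and horizontal distance between carrier and dropper_orange above 0.066 m and angle between the y axis of carrier and the y axis of tray, either way round below 0.17 rad and angle between each of carrier, lifter's own z axis and vertical below 0.08 rad and linear speed of each of carrier, lifter below 0.02 m/s and horizontal distance between lifter and mat below 0.025 m and z of lifter in the frame of mat below 0.009 m); the robot touches nothing.
It fails at once if the gripper or arm touches the carrier (contact force between any of the arm, the fingers and carrier above 0.5 N).
It fails at once if the carrier tilts by more than 0.4 rad (angle between carrier's own z axis and vertical above 0.4 rad).
It fails at once if the carrier is dropped or pressed on the tray with more than 25 N (contact force between carrier and tray above 25 N).
It fails at once if the blue-capped bottle is shifted by more than 10 mm or tipped (distance of dropper_blue from where it was at the start of the episode above 0.01 m or angle between dropper_blue's own z axis and vertical above 0.3 rad).
It fails at once if the orange-capped bottle is shifted by more than 10 mm or tipped (distance of dropper_orange from where it was at the start of the episode above 0.01 m or angle between dropper_orange's own z axis and vertical above 0.3 rad).
It also fails if it takes over 72 s, if anything falls off the work surface, if the arm or the gripper's body presses on something with over 40 N, if the wrist force passes 120 N, or if a joint passes its speed limit or range.

## Working session

There is one attempt and no reset: what is moved stays moved. The work goes in short steps, Python scripts to look and compute and a tool call to move; the robot and the scene stay as the last step left them, time stands still between calls to the robot, and variables do not carry over. Pictures are saved under pics/ and viewed, at most 10 in all, crops included, and the job is handed in when it is done.

Besides the shell and the picture viewer there is one more tool, called after "Call:" by a JSON object that holds its "op" and its "data". carry_out: Moves the arm, as the interface text tells. Its arguments: {"type":"object","properties":{"increments":{"type":"array"},"newtons":{"type":"number"}},"required":["increments"]}

```bash
mkdir -p pics; python3 - <<'E'
from workcell import sensors,cams
import cv2,numpy as np
s=sensors.state();print({k:np.round(v,3).tolist() for k,v in s.items()})
for n in("top","side"):
    d=cams.read_camera(n);cv2.imwrite(f"pics/{n}0.png",d["img"][:,:,::-1]);np.savez(f"{n}0.npz",**d)
    print(n,d["fx"],d["fy"],d["cx"],d["cy"],np.round(d["R"],3).tolist(),np.round(d["t"],1), np.round(-d["R"].T@d["t"]))
E
```

```text
{'time': 0.0, 'joints': [-1.324, 0.412, -0.013, 1.597, 0.006, 1.134, -0.082], 'joint_vel': [0.0, -0.0, 0.0, -0.0, -0.002, 0.0, 0.001], 'tau': [0.0, -58.795, 0.641, -29.108, -0.054, 0.018, 0.0], 'ee_pos': [193.384, 593.786, 221.794], 'tool_rot': [-0.0, 0.157, 0.988, -0.001], 'ft_force': [-0.833, -0.439, -0.719], 'wrist_torque': [-0.004, 0.025, 0.005], 'finger_force': 0.0, 'gripper_width': 87.885}
top 365.1954458721483 365.1954458721483 256.1998922705265 186.90317926276416 [[-0.011, -1.0, 0.027], [-0.988, 0.006, -0.155], [0.155, -0.028, -0.987]] [228.7 526.5 990.9] [ 369.  253. 1054.]
side 448.43108576519927 448.43108576519927 255.99577145206317 194.15876067180014 [[-0.999, -0.049, 0.02], [-0.044, 0.562, -0.826], [0.029, -0.826, -0.564]] [ 565.6  -25.2 1467.3] [ 521. 1253.  795.]
```

View pics/top0.png

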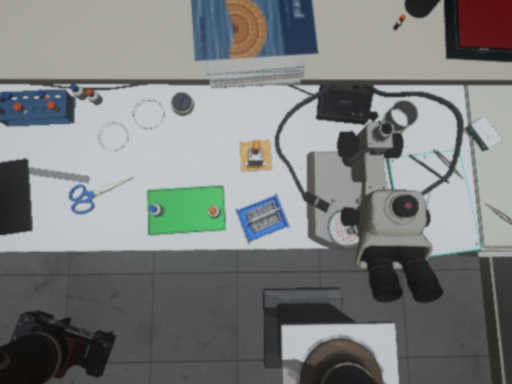

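View pics/side0.png

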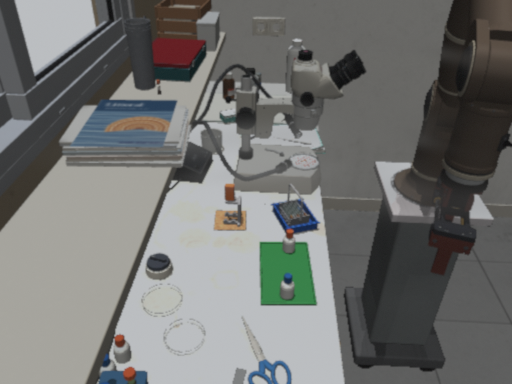

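The top view shows the tray at (186,210), bottles at (155,210) and (213,211), the trough and carrier at (263,217), and the mat and lifter at (255,155). The side view shows the same items, with the lifter at (231,210) and the bail at (293,197). I'll zoom in on the lifter and carrier.

```bash
cat > h.py <<'E'
import numpy as np,cv2
def load(n): return dict(np.load(n+".npz"))
def ray(d,u,v,z):
    r=d["R"].T@np.array([(u-d["cx"])/d["fx"],(v-d["cy"])/d["fy"],1]);c=-d["R"].T@d["t"]
    return c+r*(z-c[2])/r[2]
def proj(d,X):
    p=d["R"]@np.asarray(X,float)+d["t"];return np.array([d["fx"]*p[0]/p[2]+d["cx"],d["fy"]*p[1]/p[2]+d["cy"]])
def mask(d,lo,hi,box=None):
    h=cv2.cvtColor(d["img"],cv2.COLOR_RGB2HSV);m=cv2.inRange(h,lo,hi)
    if box: k=np.zeros_like(m);a,b,c,e=box;k[b:e,a:c]=255;m&=k
    return m
def big(m):
    c,_=cv2.findContours(m,cv2.RETR_EXTERNAL,cv2.CHAIN_APPROX_NONE);return max(c,key=cv2.contourArea)[:,0,:].astype(float)
def rect(d,m,z):
    P=np.array([ray(d,u,v,z)[:2] for u,v in big(m)],np.float32);r=cv2.minAreaRect(P);return np.round(r[0],1),np.round(r[1],1),round(r[2],1)
E
python3 - <<'E'
from h import *
t=load("top0");s=load("side0")
for n,d,B in(("top",t,dict(tray=(140,180,235,240),trough=(232,188,295,245),mat=(230,130,280,180))),("side",s,dict(tray=(250,235,320,310),trough=(265,195,325,235),mat=(205,205,255,235)))):
    print(n,"tray",rect(d,mask(d,(45,100,40),(80,255,255),B["tray"]),6),
     "trough",rect(d,mask(d,(100,100,40),(125,255,255),B["trough"]),26),
     "mat",rect(d,mask(d,(8,80,80),(25,255,255),B["mat"]),4))
a=cv2.resize(t["img"][125:250,225:300],None,fx=6,fy=4.8,interpolation=cv2.INTER_CUBIC)[:, :400] if 0 else cv2.resize(t["img"][130:245,230:295],None,fx=5,fy=5,interpolation=cv2.INTER_CUBIC)
b=cv2.resize(s["img"][175:240,205:325],None,fx=4,fy=4,interpolation=cv2.INTER_CUBIC)
c=np.zeros((600,800,3),np.uint8);c[:575,:325]=a;c[:260,325:800]=b[:,:475]
cv2.imwrite("pics/c0.png",c[:,:,::-1])
z=t["z_map"];print("depth ok",(z>0).mean())
E
```

```text
top tray (array([469.2, 425. ]), array([124.9, 215.7]), 3.0) trough (array([442.8, 208.3]), array([ 92.8, 121.2]), 20.8) mat (array([630.1, 224.9]), array([89.6, 85.4]), 3.4)
side tray (array([472.1, 429. ]), array([126.3, 216.1]), 3.5) trough (array([445.5, 224.3]), array([101.7, 142.9]), 20.9) mat (array([630.3, 230.9]), array([86.7, 84.9]), 4.2)
depth ok 0.996063232421875
```

View pics/c0.png

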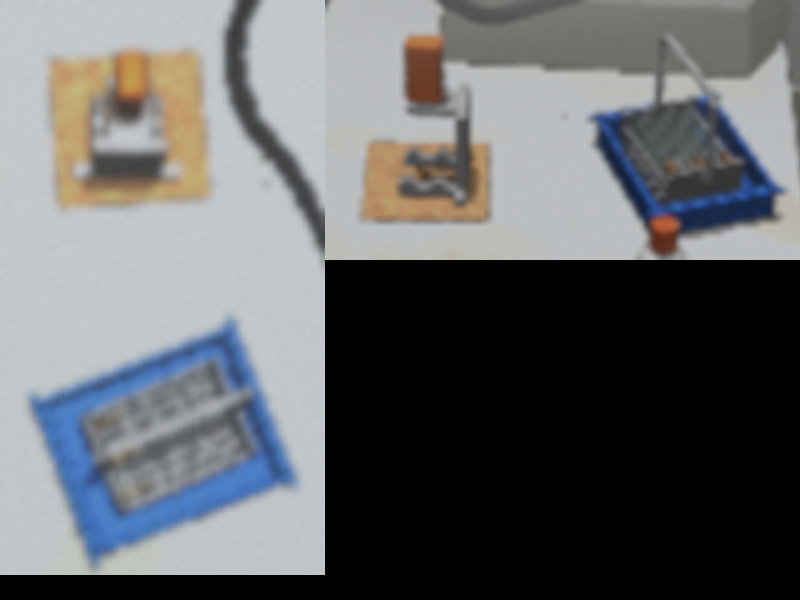

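The crop shows the lifter with its back plate nearest the robot, so its hooks point towards +x. The bail bar runs along the trough's length, from about (249,221) to (281,209) in top pixels. I'll use the depth maps for exact positions and to check for obstacles.

```bash
cat >> h.py <<'E'
def cloud(d):
    v,u=np.mgrid[:384,:512];z=d["z_map"].astype(float)
    p=np.stack([(u-d["cx"])/d["fx"]*z,(v-d["cy"])/d["fy"]*z,z],-1)-d["t"];P=p@d["R"];P[z==0]=np.nan;return P
def sel(P,x0,x1,y0,y1,z0,z1):
    m=(P[...,0]>x0)&(P[...,0]<x1)&(P[...,1]>y0)&(P[...,1]<y1)&(P[...,2]>z0)&(P[...,2]<z1);return P[m]
E
python3 - <<'E'
from h import *
for n in("top0","side0"):
    d=load(n);P=cloud(d);print(n)
    q=sel(P,590,680,190,270,118,135);print(" handle",len(q),q.min(0).round(1),q.max(0).round(1),np.median(q,0).round(1))
    q=sel(P,590,680,180,280,62,84);print(" roof",len(q),cv2.minAreaRect(q[:,:2].astype(np.float32)))
    q=sel(P,380,510,140,280,88,108);print(" bar",len(q));
    if len(q)>2:
        l=cv2.fitLine(q[:,:2].astype(np.float32),cv2.DIST_L2,0,.01,.01).ravel();print(l,q.min(0).round(1),q.max(0).round(1),np.degrees(np.arctan2(l[1],l[0])))
    q=sel(P,380,510,140,280,30,70);print(" carrier",len(q),q[:,2].max(),cv2.minAreaRect(q[:,:2].astype(np.float32)))
    for y0,y1 in((320,380),(460,530)):
        q=sel(P,420,530,y0,y1,50,80);print(" bottle",len(q),np.mean(q,0).round(1),q[:,2].max().round(1))
    q=sel(P,400,700,95,185,15,600);print(" cable",len(q),q.min(0).round(),q.max(0).round())
    q=sel(P,560,700,95,185,100,600);print(" cable high",len(q),q.min(0).round() if len(q) else 0,q.max(0).round() if len(q) else 0)
    for x in range(400,720,40):
        q=sel(P,x,x+40,90,200,110,600)
        if len(q):print("  x",x,len(q),q[:,1].max().round(),q[:,2].min().round(),q[:,2].max().round())
E
```

```text
top0
 handle 52 [618.  217.8 120.4] [640.6 231.2 128. ] [629.  225.8 123.8]
 roof 118 ((619.4285278320312, 224.59201049804688), (38.65616989135742, 42.66283416748047), 89.09866333007812)
 bar 79
[ 3.9095908e-01 -9.2040807e-01  4.4663925e+02  2.0464267e+02] [429.1 163.   89.6] [465.9 245.6 106. ] -66.98581
 carrier 160 55.9527191526918 ((435.1462707519531, 211.2782745361328), (74.29913330078125, 106.92920684814453), 22.632322311401367)
 bottle 42 [462.5 342.5  66.4] 71.4
 bottle 50 [468.6 504.   64.8] 70.3
 cable 808 [405.  96.  16.] [700. 185. 245.]
 cable high 371 [564. 103. 100.] [700. 178. 245.]
  x 480 32 107.0 110.0 117.0
  x 560 3 162.0 111.0 113.0
  x 600 98 178.0 113.0 161.0
  x 640 134 178.0 152.0 228.0
  x 680 156 153.0 215.0 249.0
side0
 handle 37 [620.3 221.8 118.2] [645.6 239.3 124.6] [631.9 230.9 122.2]
 roof 114 ((622.0477905273438, 230.29603576660156), (44.640926361083984, 40.99504852294922), 87.84851837158203)
 bar 55
[ 4.0237948e-01 -9.1547298e-01  4.4666772e+02  2.1653310e+02] [430.3 171.4  88.2] [468.1 251.  103.4] -66.27298
 carrier 257 68.39498255736396 ((448.5806579589844, 208.47938537597656), (58.23381805419922, 93.38475799560547), 23.038959503173828)
 bottle 58 [465.7 350.6  61.4] 70.8
 bottle 80 [471.8 512.1  61.5] 71.4
 cable 689 [408.  95.  15.] [700. 185. 243.]
 cable high 295 [593. 116. 101.] [700. 185. 243.]
  x 480 12 108.0 110.0 114.0
  x 600 75 183.0 110.0 152.0
  x 640 135 185.0 138.0 220.0
  x 680 103 159.0 206.0 245.0
```

```bash
python3 - <<'E'
from h import *
for n in("top0","side0"):
    P=cloud(load(n));print(n)
    for x in range(590,730,15):
        q=sel(P,x,x+15,110,200,90,600)
        if len(q):
            i=q[:,1].argmax();print("  cable x",x,"ymax",q[i].round(),"z",q[:,2].min().round(),q[:,2].max().round(), "y>150:",sel(q,0,999,150,300,0,900)[:,2].round().tolist()[:12])
    for y in range(0,130,20):
        print("  micro y",y,[(x,int(np.nanmax(np.r_[0,sel(P,x,x+50,y,y+20,0,700)[:,2]]))) for x in range(200,700,50)])
E
```

```text
top0
  cable x 590 ymax [604. 168. 116.] z 99.0 119.0 y>150: [116.0, 119.0, 114.0, 114.0, 115.0, 113.0, 114.0, 113.0, 113.0, 115.0, 109.0, 108.0]
  cable x 605 ymax [618. 174. 135.] z 114.0 135.0 y>150: [135.0, 130.0, 128.0, 132.0, 127.0, 130.0, 128.0, 130.0, 128.0, 126.0, 122.0, 125.0]
  cable x 620 ymax [631. 178. 145.] z 129.0 152.0 y>150: [152.0, 152.0, 150.0, 146.0, 149.0, 151.0, 145.0, 144.0, 146.0, 143.0, 139.0, 139.0]
  cable x 635 ymax [642. 178. 153.] z 148.0 178.0 y>150: [178.0, 173.0, 177.0, 173.0, 163.0, 169.0, 173.0, 170.0, 174.0, 162.0, 166.0, 167.0]
  cable x 650 ymax [653. 175. 177.] z 169.0 205.0 y>150: [203.0, 205.0, 197.0, 198.0, 199.0, 200.0, 200.0, 189.0, 195.0, 197.0, 196.0, 195.0]
  cable x 665 ymax [667. 166. 195.] z 195.0 228.0 y>150: [219.0, 213.0, 220.0, 219.0, 209.0, 214.0, 217.0, 219.0, 209.0, 214.0, 215.0, 214.0]
  cable x 680 ymax [682. 153. 217.] z 215.0 245.0 y>150: [217.0, 217.0, 218.0, 215.0]
  cable x 695 ymax [695. 133. 235.] z 235.0 248.0 y>150: []
  micro y 0 [(200, 0), (250, 418), (300, 416), (350, 382), (400, 387), (450, 385), (500, 70), (550
[... 1990 characters left out ...]
, 406), (350, 369), (400, 377), (450, 375), (500, 67), (550, 257), (600, 258), (650, 0)]
  micro y 40 [(200, 0), (250, 0), (300, 337), (350, 363), (400, 324), (450, 104), (500, 67), (550, 69), (600, 242), (650, 1)]
  micro y 60 [(200, 0), (250, 0), (300, 0), (350, 65), (400, 319), (450, 110), (500, 65), (550, 66), (600, 65), (650, 2)]
  micro y 80 [(200, 0), (250, 0), (300, 0), (350, 22), (400, 37), (450, 111), (500, 113), (550, 29), (600, 15), (650, 1)]
  micro y 100 [(200, 0), (250, 0), (300, 0), (350, 2), (400, 1), (450, 113), (500, 111), (550, 1), (600, 1), (650, 243)]
  micro y 120 [(200, 0), (250, 0), (300, 0), (350, 1), (400, 24), (450, 0), (500, 103), (550, 99), (600, 1), (650, 242)]
```

```bash
python3 - <<'E'
from h import *
for n in("top0","side0"):
    P=cloud(load(n))
    for z in((215,295),(300,345),(345,400),(400,460)):
        q=sel(P,40,350,430,760,*z)
        if len(q)>5: print(n,z,len(q),cv2.minAreaRect(q[:,:2].astype(np.float32)),q[:,:2].min(0).round(),q[:,:2].max(0).round())
E
```

```text
top0 (215, 295) 100 ((202.28639221191406, 589.8760986328125), (104.61738586425781, 24.062124252319336), 83.48319244384766) [184. 539.] [220. 641.]
top0 (300, 345) 1685 ((194.1734619140625, 592.4462280273438), (178.8974151611328, 67.2861328125), 71.39633178710938) [135. 500.] [251. 684.]
top0 (345, 400) 1194 ((195.67532348632812, 590.624267578125), (178.185302734375, 68.824462890625), 68.4393081665039) [138. 501.] [249. 682.]
top0 (400, 460) 993 ((203.92933654785156, 576.0213623046875), (81.39593505859375, 42.2529182434082), 32.88547897338867) [158. 552.] [234. 616.]
side0 (215, 295) 418 ((196.61117553710938, 600.4426879882812), (108.03414154052734, 23.02312660217285), 72.12645721435547) [170. 550.] [223. 654.]
side0 (300, 345) 1898 ((197.06634521484375, 597.6856079101562), (175.79310607910156, 65.93961334228516), 72.8978500366211) [179. 506.] [253. 688.]
side0 (345, 400) 882 ((205.34567260742188, 620.1448974609375), (120.79592895507812, 74.2791976928711), 67.67034149169922) [158. 551.] [233. 686.]
side0 (400, 460) 1597 ((203.40182495117188, 611.3074951171875), (48.34394454956055, 80.96000671386719), 61.09356689453125) [158. 571.] [236. 638.]
```

Call:
{"op": "carry_out", "data": {"increments": [[1,0,0,0,0,0,1],[1,0,0,0,0,0,1],[1,0,0,0,0,0,1],[1,0,0,0,0,0,1],[1,0,0,0,0,0,1]]}}

```text
time: 0.72
ee_pos: [193.4, 594.0, 222.1]
tool_rot: [0.0, 0.51, 0.86, -0.0]
ft_force: [-0.1, -0.4, -0.3]
gripper_width: 87.5
finger_force: 0.0
```

Call:
{"op": "carry_out", "data": {"increments": [[1,0,0,0,0,0,1],[1,0,0,0,0,0,1],[1,0,0,0,0,0,1],[1,0,0,0,0,0,0.55],[1,0,0,0,0,0,0]]}}

```text
time: 1.35
ee_pos: [193.3, 594.1, 222.2]
tool_rot: [0.0, 0.716, 0.698, -0.0]
ft_force: [0.5, -0.1, 1.1]
gripper_width: 87.8
finger_force: 0.0
```

```bash
cat > go.py <<'E'
import sys,numpy as np
from workcell import sensors
from scipy.spatial.transform import Rotation as Ro
s=sensors.state();w,x,y,z=s["tool_rot"];R=Ro.from_quat([x,y,z,w]).as_matrix();p=np.array(s["ee_pos"])
yaw=np.degrees(np.arctan2(R[1,1],R[0,1]))
print("t",s["time"],"p",p.round(1),"yaw",round(yaw,2),"zax",R[:,2].round(3),"F",np.round(s["ft_force"],1),"w",round(float(s["gripper_width"]),1),"ff",s["finger_force"])
if len(sys.argv)>3:
    print("units",(R.T@(np.array(sys.argv[1:4],float)-p)/25).round(2))
    if len(sys.argv)>4: print("turn z units",round(np.radians(yaw-float(sys.argv[4]))/.15,2))
E
python3 go.py 628.3 227.1 222 -1.5
```

```text
t 1.35 p [193.3 594.1 222.2] yaw -1.47 zax [-0.    -0.001 -1.   ] F [ 0.5 -0.1  1.1] w 87.8 ff 0.0
units [-14.23  17.77   0.02]
turn z units 0.0
```

Call:
{"op": "carry_out", "data": {"increments": [[1,-0.8,1,0,0,0,0],[1,-0.8,1,0,0,0,0],[1,-0.8,1,0,0,0,0],[1,-0.8,1,0,0,0,0],[1,-0.8,1,0,0,0,0]]}}

```text
time: 1.98
ee_pos: [316.5, 490.2, 222.5]
tool_rot: [0.0, 0.716, 0.699, -0.0]
ft_force: [-0.7, 0.4, -0.6]
gripper_width: 88.0
finger_force: 0.0
```

Call:
{"op": "carry_out", "data": {"increments": [[1,-0.8,1,0,0,0,0],[1,-0.8,1,0,0,0,0],[1,-0.8,1,0,0,0,0],[1,-0.8,1,0,0,0,0],[1,-0.8,1,0,0,0,0]]}}

```text
time: 2.6
ee_pos: [438.8, 386.9, 222.6]
tool_rot: [-0.0, 0.716, 0.699, -0.0]
ft_force: [0.5, -0.1, -0.4]
gripper_width: 87.5
finger_force: 0.0
```

Call:
{"op": "carry_out", "data": {"increments": [[1,-0.8,1,0,0,0,0],[1,-0.8,1,0,0,0,0],[1,-0.8,1,0,0,0,0],[1,-0.8,1,0,0,0,0],[1,0,0,0,0,0,0]]}}

```text
time: 3.22
ee_pos: [537.8, 302.3, 222.5]
tool_rot: [0.001, 0.717, 0.697, -0.0]
ft_force: [0.2, 0.7, -0.2]
gripper_width: 87.8
finger_force: 0.0
```

```bash
python3 go.py 628.3 228 140 -1.5
python3 - <<'E'
from h import *
from workcell import cams
t=cams.read_camera("top");s=cams.read_camera("side")
np.savez("top1.npz",**t);np.savez("side1.npz",**s)
c=np.zeros((600,800,3),np.uint8);c[:300,:400]=cv2.resize(t["img"][90:190,200:333],(400,300));c[:600,400:]=cv2.resize(s["img"][60:240,180:300],(400,600))
cv2.imwrite("pics/c1.png",c[:,:,::-1])
E
```

```text
t 3.225 p [537.8 302.3 222.5] yaw -1.66 zax [ 0.001 -0.001 -1.   ] F [ 0.2  0.7 -0.2] w 87.8 ff 0.0
units [-2.86  3.7   3.31]
turn z units -0.02
```

View pics/c1.png

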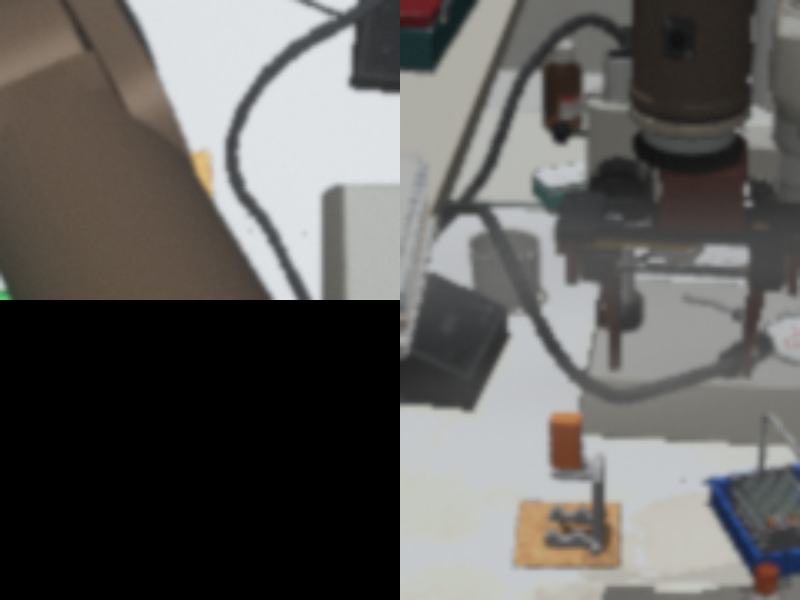

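The side crop shows the gripper fingers at (612,350) and (750,370), still short of the lifter, whose handle is at (565,440). The cable loop stays on the right side of the body. I'll move above the handle.

Call:
{"op": "carry_out", "data": {"increments": [[1,-0.7,0.9,0,0,0,0],[1,-0.7,0.9,0,0,0,0],[1,-0.7,0.9,0,0,0,0],[1,-0.7,0.9,0,0,0,0],[1,0,0,0,0,0,0]]}}

```text
time: 3.95
ee_pos: [624.6, 231.9, 222.4]
tool_rot: [0.0, 0.717, 0.697, -0.0]
ft_force: [-0.4, -0.4, 0.5]
gripper_width: 87.7
finger_force: 0.0
```

```bash
python3 go.py 628.3 228 87 -1.5
```

```text
t 3.95 p [624.6 231.9 222.4] yaw -1.56 zax [-0.    -0.001 -1.   ] F [-0.4 -0.4  0.5] w 87.7 ff 0.0
units [-0.15  0.15  5.41]
turn z units -0.01
```

Call:
{"op": "carry_out", "data": {"increments": [[1,-0.1,0.1,0.8,0,0,0],[1,0,0,0.8,0,0,0],[1,0,0,0.8,0,0,0],[1,0,0,0.6,0,0,0],[1,0,0,0,0,0,0]]}}

```text
time: 4.58
ee_pos: [625.1, 230.8, 145.8]
tool_rot: [-0.001, 0.716, 0.698, -0.001]
ft_force: [0.5, 0.4, -0.5]
gripper_width: 87.3
finger_force: 0.0
```

Call:
{"op": "carry_out", "data": {"increments": [[1,0,0,0.7,0,0,0],[1,0,0,0.7,0,0,0],[1,0,0,0.6,0,0,0],[1,0,0,0.4,0,0,0],[1,0,0,0,0,0,0]]}}

```text
time: 5.2
ee_pos: [626.1, 229.9, 86.6]
tool_rot: [-0.0, 0.716, 0.698, -0.001]
ft_force: [0.0, 0.2, -0.3]
gripper_width: 88.0
finger_force: 0.0
```

```bash
python3 go.py 628.3 228 87 -1.5
python3 - <<'E'
from h import *
from workcell import cams
s=cams.read_camera("side");t=cams.read_camera("top")
np.savez("side2.npz",**s);np.savez("top2.npz",**t)
c=np.zeros((600,800,3),np.uint8);c[:600,:400]=cv2.resize(s["img"][115:235,190:270],(400,600),interpolation=cv2.INTER_CUBIC);c[:300,400:]=cv2.resize(t["img"][90:190,200:333],(400,300))
cv2.imwrite("pics/c2.png",c[:,:,::-1])
E
```

```text
t 5.2 p [626.1 229.9  86.6] yaw -1.53 zax [-0.001 -0.001 -1.   ] F [ 0.   0.2 -0.3] w 88.0 ff 0.0
units [-0.07  0.09 -0.02]
turn z units -0.0
```

View pics/c2.png

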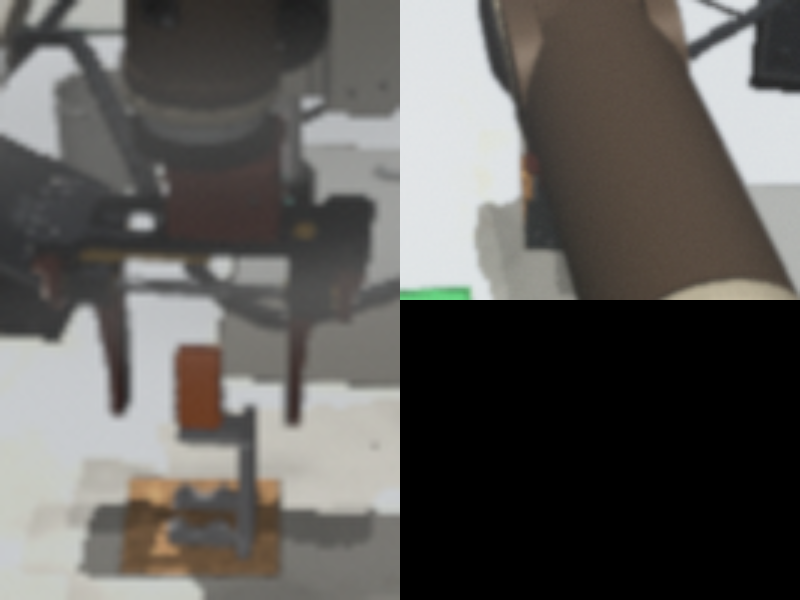

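The crop shows the handle at (198,390) between the fingers at (120,390) and (293,390), about 2–4 mm off centre in +x. The gripper body clears the cable. I'll make a small correction and close.

Call:
{"op": "carry_out", "data": {"increments": [[1,-0.07,0.11,0,0,0,0],[0.4,0,0,0,0,0,0],[0.3,0,0,0,0,0,0],[0,0,0,0,0,0,0],[0,0,0,0,0,0,0]], "newtons": 40}}

```text
time: 5.92
ee_pos: [629.2, 228.4, 87.7]
tool_rot: [-0.0, 0.716, 0.698, 0.0]
ft_force: [0.6, 0.3, 0.0]
gripper_width: 51.3
finger_force: 0.0
```

Call:
{"op": "carry_out", "data": {"increments": [[0,0,0,0,0,0,0],[0,0,0,0,0,0,0],[0,0,0,0,0,0,0],[0,0,0,0,0,0,0]]}}

```text
time: 6.42
ee_pos: [629.0, 228.3, 87.4]
tool_rot: [-0.0, 0.716, 0.698, -0.0]
ft_force: [-0.8, 0.5, -2.4]
gripper_width: 25.3
finger_force: 40.0
```

Call:
{"op": "carry_out", "data": {"increments": [[0,0,0,-0.5,0,0,0],[0,0,0,-1,0,0,0],[0,0,0,-1,0,0,0],[0,0,0,-1,0,0,0],[0,0,0,-1,0,0,0]]}}

```text
time: 7.05
ee_pos: [629.3, 228.3, 201.9]
tool_rot: [0.0, 0.716, 0.698, 0.0]
ft_force: [0.0, 0.0, -1.5]
gripper_width: 25.3
finger_force: 40.0
```

Call:
{"op": "carry_out", "data": {"increments": [[0,0,0,-0.6,0,0,0],[0,0,-0.5,0,0,0,-1],[0,0,-1,0,0,0,-1],[0,0,-1,0,0,0,-0.85],[0,0,0,0,0,0,0]]}}

```text
time: 7.68
ee_pos: [566.7, 218.5, 215.6]
tool_rot: [-0.0, 0.552, 0.834, 0.0]
ft_force: [0.8, 0.4, -1.5]
gripper_width: 25.7
finger_force: 40.0
```

```bash
python3 go.py 400 187 213 23; python3 - <<'E'
from h import *
from workcell import cams
s=cams.read_camera("side");t=cams.read_camera("top")
np.savez("side3.npz",**s);np.savez("top3.npz",**t)
c=np.zeros((600,800,3),np.uint8);c[:600,:500]=cv2.resize(s["img"][85:265,190:340],(500,600),interpolation=cv2.INTER_CUBIC);c[:400,500:]=cv2.resize(t["img"][130:250,210:300],(300,400))
cv2.imwrite("pics/c3.png",c[:,:,::-1])
E
```

```text
t 7.675 p [566.7 218.5 215.6] yaw 22.99 zax [-0.001  0.    -1.   ] F [ 0.8  0.4 -1.5] w 25.7 ff 39.98765408992767
units [ 1.44 -6.63  0.11]
turn z units -0.0
```

View pics/c3.png

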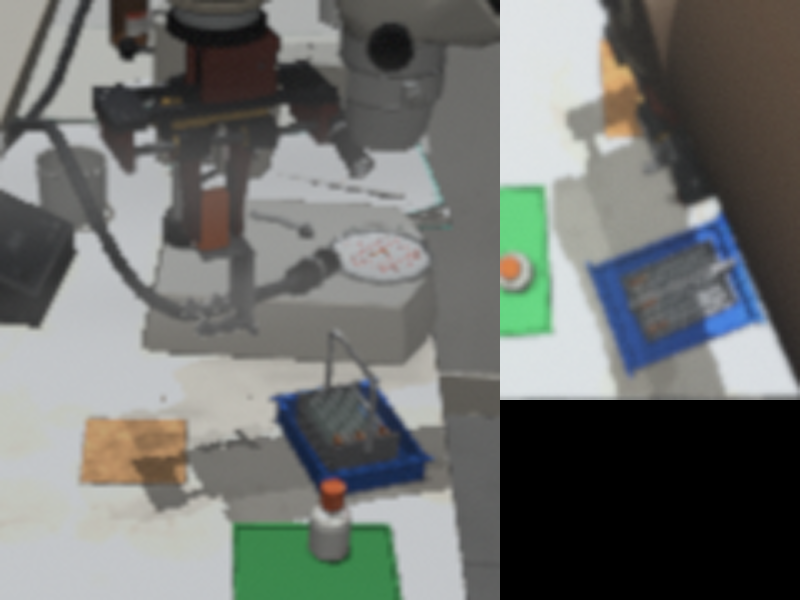

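The crop shows the lifter held upright at (212,230), the bare mat at (135,450), and the carrier and bail undisturbed. Next I'll pass over the bail to its near side.

Call:
{"op": "carry_out", "data": {"increments": [[0,0.2,-0.9,0,0,0,0],[0,0.2,-1,0,0,0,0],[0,0.2,-1,0,0,0,0],[0,0.2,-1,0,0,0,0],[0,0.2,-1,0,0,0,0]]}}

```text
time: 8.4
ee_pos: [445.5, 194.1, 215.2]
tool_rot: [0.0, 0.553, 0.833, 0.0]
ft_force: [-0.1, 0.0, -1.7]
gripper_width: 25.6
finger_force: 40.0
```

Call:
{"op": "carry_out", "data": {"increments": [[0,0.2,-1,0,0,0,0],[0,0.2,-0.7,0,0,0,0],[0,0,0,0,0,0,0]]}}

```text
time: 8.78
ee_pos: [402.0, 186.9, 215.4]
tool_rot: [-0.0, 0.552, 0.834, 0.0]
ft_force: [-0.4, -0.1, -1.6]
gripper_width: 25.9
finger_force: 40.0
```

```bash
python3 go.py 400 187 157 23; python3 - <<'E'
from h import *
from workcell import cams
s=cams.read_camera("side");t=cams.read_camera("top")
np.savez("side4.npz",**s);np.savez("top4.npz",**t)
c=np.zeros((600,800,3),np.uint8);c[:600,:500]=cv2.resize(s["img"][85:265,240:390],(500,600),interpolation=cv2.INTER_CUBIC);c[:400,500:]=cv2.resize(t["img"][130:250,210:300],(300,400))
cv2.imwrite("pics/c4.png",c[:,:,::-1])
for n,d in(("top",t),("side",s)):
    P=cloud(d);q=sel(P,380,520,140,280,92,104);print(n," bar",len(q));
    if len(q)>2:
        l=cv2.fitLine(q[:,:2].astype(np.float32),cv2.DIST_HUBER,0,.01,.01).ravel();print(l[2:],q.min(0).round(1),q.max(0).round(1),np.degrees(np.arctan2(l[1],l[0])))
E
```

```text
t 8.775 p [402.  186.9 215.4] yaw 22.97 zax [ 0.     0.001 -1.   ] F [-0.4 -0.1 -1.6] w 25.9 ff 39.98833179473877
units [ 0.03 -0.07  2.34]
turn z units -0.0
top  bar 7
[430.77505 241.65169] [429.  237.8  92.2] [434.1 245.6 101.1] -68.74452
side  bar 49
[446.3522  216.98383] [430.5 169.6  92. ] [467.9 248.6 101.2] -66.10705
```

View pics/c4.png

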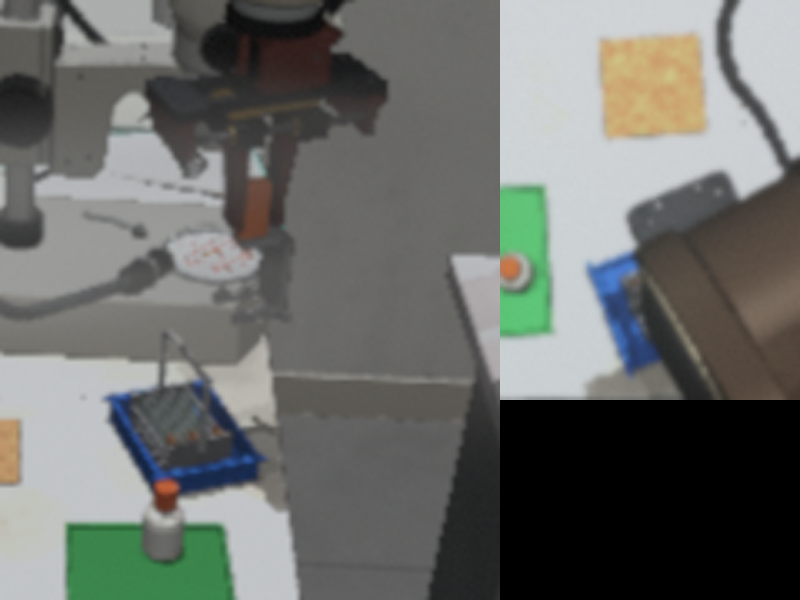

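The crop shows the lifter at (255,240), hooks facing the bail at (185,365), which stands clear ahead of it. I'll lower, then slide in under the bar.

Call:
{"op": "carry_out", "data": {"increments": [[0,0,0,0.8,0,0,0],[0,0,0,0.8,0,0,0],[0,0,0,0.7,0,0,0],[0,0,0,0,0,0,0]]}}

```text
time: 9.38
ee_pos: [402.5, 186.4, 156.7]
tool_rot: [-0.0, 0.552, 0.834, -0.001]
ft_force: [0.2, -0.6, -1.5]
gripper_width: 25.4
finger_force: 40.0
```

```bash
python3 go.py 446 206.3 157 23; python3 - <<'E'
from h import *
from workcell import cams
s=cams.read_camera("side");P=cloud(s)
q=sel(P,360,410,150,230,84,100);print("hook pts",len(q),q.min(0).round(),q.max(0).round())
E
```

```text
t 9.375 p [402.5 186.4 156.7] yaw 22.94 zax [-0.002 -0.002 -1.   ] F [ 0.2 -0.6 -1.5] w 25.4 ff 39.9882173538208
units [ 0.06  1.91 -0.02]
turn z units -0.01
hook pts 54 [369. 159.  84.] [409. 211.  99.]
```

Call:
{"op": "carry_out", "data": {"increments": [[0,0.05,0.4,0,0,0,0],[0,0,0.5,0,0,0,0],[0,0,0.5,0,0,0,0],[0,0,0.5,0,0,0,0],[0,0,0,0,0,0,0]]}}

```text
time: 10.05
ee_pos: [446.5, 206.7, 157.5]
tool_rot: [0.0, 0.552, 0.834, 0.0]
ft_force: [-0.2, -0.5, -1.2]
gripper_width: 25.7
finger_force: 40.0
```

```bash
python3 go.py 446 206.3 157 23; python3 - <<'E'
from h import *
from workcell import cams
s=cams.read_camera("side");np.savez("side5.npz",**s)
cv2.imwrite("pics/c5.png",cv2.resize(s["img"][135:235,250:350],(600,600),interpolation=cv2.INTER_CUBIC)[:,:,::-1])
E
```

```text
t 10.05 p [446.5 206.7 157.5] yaw 22.97 zax [ 0. -0. -1.] F [-0.2 -0.5 -1.2] w 25.7 ff 39.988394379615784
units [-0.01 -0.02  0.02]
turn z units -0.0
```

View pics/c5.png

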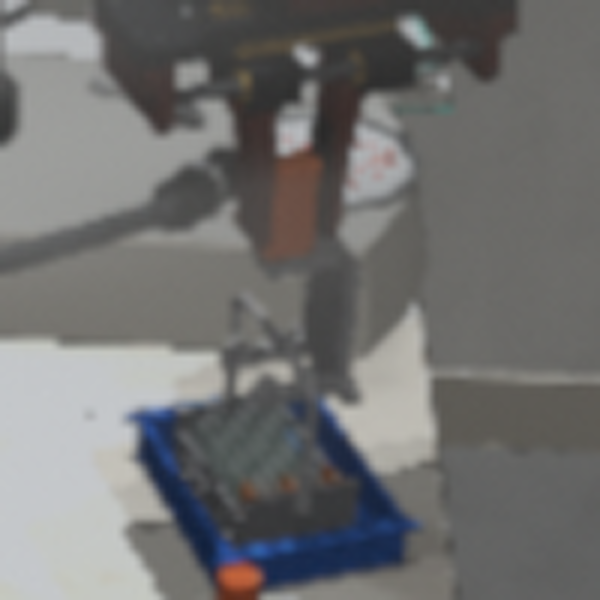

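The crop shows the bar, from (240,305) to (310,380), inside the lifter's mouth above the hooks at (255,350) and (270,390). I'll raise slowly and watch the force.

Call:
{"op": "carry_out", "data": {"increments": [[0,0,0,-0.2,0,0,0],[0,0,0,-0.2,0,0,0],[0,0,0,-0.15,0,0,0],[0,0,0,-0.15,0,0,0],[0,0,0,-0.1,0,0,0]]}}

```text
time: 10.72
ee_pos: [445.4, 206.3, 177.8]
tool_rot: [-0.0, 0.552, 0.834, -0.0]
ft_force: [0.3, -0.3, -3.6]
gripper_width: 25.9
finger_force: 40.0
```

Call:
{"op": "carry_out", "data": {"increments": [[0,0,0,-0.2,0,0,0],[0,0,0,-0.2,0,0,0],[0,0,0,0,0,0,0],[0,0,0,0,0,0,0]]}}

```text
time: 11.22
ee_pos: [445.5, 206.4, 187.6]
tool_rot: [-0.0, 0.552, 0.834, 0.0]
ft_force: [-0.1, 0.1, -4.0]
gripper_width: 25.6
finger_force: 40.0
```

```bash
python3 go.py; python3 - <<'E'
from h import *
from workcell import cams
s=cams.read_camera("side");np.savez("side6.npz",**s)
cv2.imwrite("pics/c6.png",cv2.resize(s["img"][135:235,250:350],(600,600),interpolation=cv2.INTER_CUBIC)[:,:,::-1])
E
```

```text
t 11.225 p [445.5 206.4 187.6] yaw 22.98 zax [-0.  0. -1.] F [-0.1  0.1 -4. ] w 25.6 ff 39.987096190452576
```

View pics/c6.png

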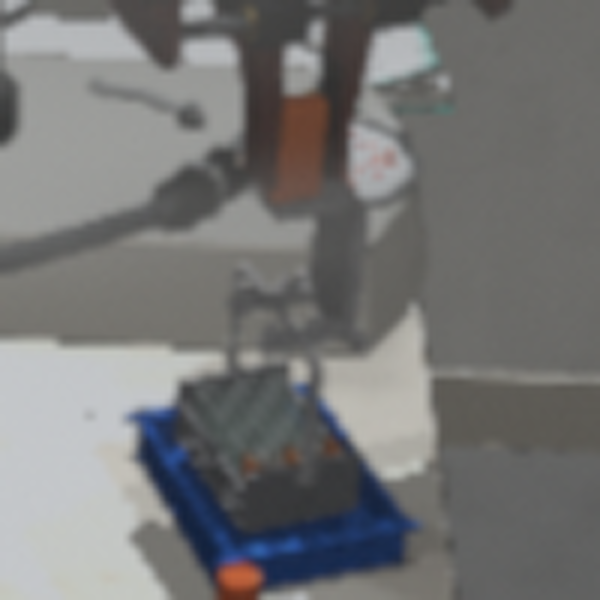

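The crop shows the carrier hanging level, its underside just above the trough rim, with the bar seated in both hooks at (240,285) and (275,330). I'll lift it well above bottle height.

Call:
{"op": "carry_out", "data": {"increments": [[0,0,0,-0.3,0,0,0],[0,0,0,-0.6,0,0,0],[0,0,0,-0.7,0,0,0],[0,0,0,-0.7,0,0,0],[0,0,0,-0.5,0,0,0]]}}

```text
time: 11.9
ee_pos: [445.9, 206.5, 259.4]
tool_rot: [0.0, 0.552, 0.834, 0.001]
ft_force: [-0.4, 0.2, -4.8]
gripper_width: 26.1
finger_force: 40.0
```

Call:
{"op": "carry_out", "data": {"increments": [[0,0,0,-0.3,0,0,0.2],[0,0,0,0,0,0,0.5],[0,0,0,0,0,0,0.7],[0,0,0,0,0,0,0.6],[0,0,0,0,0,0,0.29]]}}

```text
time: 12.52
ee_pos: [445.3, 206.3, 265.0]
tool_rot: [-0.0, 0.688, 0.726, -0.0]
ft_force: [-0.1, 0.3, -3.5]
gripper_width: 25.9
finger_force: 40.0
```

```bash
python3 go.py 467.5 426 265 3.3
```

```text
t 12.525 p [445.3 206.3 265. ] yaw 3.1 zax [-0.001 -0.    -1.   ] F [-0.1  0.3 -3.5] w 25.9 ff 39.98680651187897
units [ 8.73  1.36 -0.  ]
turn z units -0.02
```

Call:
{"op": "carry_out", "data": {"increments": [[0,0.2,0,0,0,0,0],[0,0.4,0.1,0,0,0,0],[0,0.6,0.1,0,0,0,0],[0,0.7,0.1,0,0,0,0],[0,0.7,0.1,0,0,0,0]]}}

```text
time: 13.15
ee_pos: [451.8, 273.6, 265.0]
tool_rot: [-0.0, 0.686, 0.727, -0.0]
ft_force: [0.7, 0.1, -3.1]
gripper_width: 26.0
finger_force: 40.0
```

Call:
{"op": "carry_out", "data": {"increments": [[0,0.7,0.1,0,0,0,0],[0,0.7,0.1,0,0,0,0],[0,0.7,0.1,0,0,0,0],[0,0.7,0.1,0,0,0,0],[0,0.7,0.1,0,0,0,0]]}}

```text
time: 13.78
ee_pos: [459.3, 361.1, 265.1]
tool_rot: [-0.0, 0.686, 0.727, -0.0]
ft_force: [0.7, 1.1, -2.7]
gripper_width: 25.9
finger_force: 40.0
```

Call:
{"op": "carry_out", "data": {"increments": [[0,0.7,0.1,0,0,0,0],[0,0.7,0.1,0,0,0,0],[0,0.6,0.1,0,0,0,0],[0,0.4,0.1,0,0,0,0],[0,0.2,0.06,0,0,0,0]]}}

```text
time: 14.4
ee_pos: [467.1, 426.0, 265.0]
tool_rot: [0.0, 0.686, 0.727, -0.0]
ft_force: [0.6, -1.1, -4.5]
gripper_width: 25.8
finger_force: 40.0
```

Call:
{"op": "carry_out", "data": {"increments": [[0,0,0,0,0,0,0],[0,0,0,0,0,0,0],[0,0,0,0,0,0,0],[0,0,0,0,0,0,0]]}}

```text
time: 14.9
ee_pos: [467.0, 425.2, 265.3]
tool_rot: [-0.0, 0.687, 0.727, 0.0]
ft_force: [0.4, 0.2, -3.6]
gripper_width: 25.7
finger_force: 40.0
```

```bash
python3 go.py 467.5 426 210 3.3;  python3 - <<'E'
from h import *
from workcell import cams
s=cams.read_camera("side");t=cams.read_camera("top");np.savez("side7.npz",**s);np.savez("top7.npz",**t)
c=np.zeros((600,800,3),np.uint8);c[:600,:400]=cv2.resize(s["img"][170:320,235:335],(400,600),interpolation=cv2.INTER_CUBIC);c[:500,400:]=cv2.resize(t["img"][160:260,130:210],(400,500))
cv2.imwrite("pics/c7.png",c[:,:,::-1])
for d in(t,s):
    P=cloud(d)
    for z in((80,105),(105,130),(130,160)):
        q=sel(P,400,540,350,500,*z)
        if len(q)>9: print(z,len(q),cv2.minAreaRect(q[:,:2].astype(np.float32)),q[:,:2].min(0).round(),q[:,:2].max(0).round())
E
```

```text
t 14.9 p [467.  425.2 265.3] yaw 3.28 zax [ 0.  0. -1.] F [ 0.4  0.2 -3.6] w 25.7 ff 39.987040758132935
units [0.03 0.02 2.21]
turn z units -0.0
(80, 105) 48 ((468.0646057128906, 397.8293762207031), (56.094451904296875, 34.3659553527832), 1.06851327419281) [440. 381.] [496. 415.]
(105, 130) 120 ((479.4254455566406, 389.3082275390625), (71.54625701904297, 36.082820892333984), 40.79529571533203) [441. 378.] [499. 425.]
(130, 160) 33 ((470.820068359375, 385.9674987792969), (51.72262954711914, 27.122081756591797), 21.43875503540039) [446. 377.] [499. 408.]
(80, 105) 182 ((470.44580078125, 426.7153625488281), (58.37630081176758, 87.90814971923828), 3.5779247283935547) [439. 383.] [500. 471.]
(105, 130) 602 ((469.8502197265625, 426.36846923828125), (60.17299270629883, 92.44530487060547), 3.5967183113098145) [437. 379.] [502. 472.]
(130, 160) 65 ((471.4261169433594, 427.13885498046875), (53.78248977661133, 90.52937316894531), 1.3929479122161865) [444. 382.] [499. 472.]
```

The carrier hangs at yaw 3.6°, matching the tray's 3.3°, and is centred to within a few millimetres. I'll lower it.

Call:
{"op": "carry_out", "data": {"increments": [[0,0.08,0.02,0.4,0,0,0],[0,0,0,0.7,0,0,0],[0,0,0,0.7,0,0,0],[0,0,0,0.7,0,0,0],[0,0,0,0.5,0,0,0]]}}

```text
time: 15.62
ee_pos: [467.0, 427.1, 188.3]
tool_rot: [0.0, 0.687, 0.727, -0.001]
ft_force: [0.4, -0.0, -3.5]
gripper_width: 25.8
finger_force: 40.0
```

Call:
{"op": "carry_out", "data": {"increments": [[0,0,0,0.3,0,0,0],[0,0,0,0.1,0,0,0],[0,0,0,0.1,0,0,0],[0,0,0,0,0,0,0]]}}

```text
time: 16.12
ee_pos: [467.5, 427.6, 177.9]
tool_rot: [-0.0, 0.686, 0.727, 0.0]
ft_force: [0.0, 0.3, -3.9]
gripper_width: 26.0
finger_force: 40.0
```

```bash
python3 go.py 467.5 427 170.4 3.3; python3 - <<'E'
from h import *
from workcell import cams
d=cams.read_camera("side");P=cloud(d);
q=sel(P,400,540,372,480,20,40);print(len(q),cv2.minAreaRect(q[:,:2].astype(np.float32)))
for y0,y1 in((320,380),(475,530)):
    q=sel(P,420,530,y0,y1,55,80);print(" bottle",len(q),np.mean(q,0).round(1))
E
```

```text
t 16.125 p [467.5 427.6 177.9] yaw 3.29 zax [ 0.  0. -1.] F [ 0.   0.3 -3.9] w 26.0 ff 39.98707294464111
units [-0.02 -0.    0.3 ]
turn z units -0.0
390 ((470.7068786621094, 428.5803527832031), (60.14799499511719, 87.77764129638672), 3.488537073135376)
 bottle 23 [462.7 348.6  64.5]
 bottle 66 [471.8 511.7  63.6]
```

Good. Touch down slowly, then lower further to free the bar.

Call:
{"op": "carry_out", "data": {"increments": [[0,0,0,0.08,0,0,0],[0,0,0,0.08,0,0,0],[0,0,0,0.08,0,0,0],[0,0,0,0.08,0,0,0],[0,0,0,0.08,0,0,0]]}}

```text
time: 16.8
ee_pos: [467.5, 427.7, 167.8]
tool_rot: [-0.0, 0.686, 0.727, 0.0]
ft_force: [0.7, 0.6, -1.3]
gripper_width: 25.7
finger_force: 40.0
```

Call:
{"op": "carry_out", "data": {"increments": [[0,0,0,0.08,0,0,0],[0,0,0,0.08,0,0,0],[0,0,0,0.1,0,0,0],[0,0,0,0.1,0,0,0],[0,0,0,0,0,0,0]]}}

```text
time: 17.42
ee_pos: [467.3, 427.4, 158.4]
tool_rot: [0.0, 0.686, 0.727, -0.0]
ft_force: [-0.3, 0.2, -1.1]
gripper_width: 25.7
finger_force: 40.0
```

```bash
python3 go.py 467.5 427 156 3.3
```

```text
t 17.425 p [467.3 427.4 158.4] yaw 3.29 zax [-0. -0. -1.] F [-0.3  0.2 -1.1] w 25.7 ff 39.988253116607666
units [-0.02  0.01  0.09]
turn z units -0.0
```

Call:
{"op": "carry_out", "data": {"increments": [[0,0,0,0.1,0,0,0],[0,0,-0.3,0,0,0,0],[0,0,-0.4,0,0,0,0],[0,0,-0.4,0,0,0,0],[0,0,-0.4,0,0,0,0]]}}

```text
time: 18.05
ee_pos: [428.9, 425.4, 156.3]
tool_rot: [-0.0, 0.686, 0.727, 0.0]
ft_force: [-0.2, -0.2, -2.0]
gripper_width: 26.2
finger_force: 40.0
```

Call:
{"op": "carry_out", "data": {"increments": [[0,0,-0.5,0,0,0,0],[0,0,-0.5,0,0,0,0],[0,0,-0.3,0,0,0,0],[0,0,0,0,0,0,0]]}}

```text
time: 18.55
ee_pos: [396.9, 423.7, 156.3]
tool_rot: [-0.0, 0.686, 0.727, 0.0]
ft_force: [0.0, -0.1, -1.3]
gripper_width: 25.8
finger_force: 40.0
```

```bash
python3 go.py 398 424 230 3.3; python3 - <<'E'
from h import *
from workcell import cams
d=cams.read_camera("side");P=cloud(d);np.savez("side8.npz",**d)
q=sel(P,400,540,372,480,20,40);print(len(q),cv2.minAreaRect(q[:,:2].astype(np.float32)))
for y0,y1 in((320,380),(475,530)):
    q=sel(P,420,530,y0,y1,55,80);print(" bottle",len(q),np.mean(q,0).round(1))
E
```

```text
t 18.55 p [396.9 423.7 156.3] yaw 3.35 zax [-0.  0. -1.] F [ 0.  -0.1 -1.3] w 25.8 ff 39.988219141960144
units [ 0.01  0.05 -2.95]
turn z units 0.01
393 ((470.50927734375, 427.56146240234375), (59.9602165222168, 90.27970123291016), 3.5643441677093506)
 bottle 34 [463.8 348.6  63.6]
 bottle 67 [471.7 510.6  63.6]
```

Call:
{"op": "carry_out", "data": {"increments": [[0,0,0,-0.5,0,0,0],[0,0,0,-0.9,0,0,0],[0,0,0,-0.9,0,0,0.2],[0,0,0,-0.6,0,0,0.36],[0,0,0,0,0,0,0]]}}

```text
time: 19.23
ee_pos: [398.5, 424.0, 230.5]
tool_rot: [-0.0, 0.717, 0.698, 0.002]
ft_force: [-1.1, -0.0, -2.4]
gripper_width: 25.9
finger_force: 40.0
```

```bash
python3 go.py 629 228.3 230 -1.5; python3 - <<'E'
from h import *
for n,B in(("top4",(320-90,125,290,180)),("side4",(205,195,265,240)),("side3",(205,195,265,240))):
    print(n,rect(load(n),mask(load(n),(8,80,80),(25,255,255),B),4))
E
```

```text
t 19.225 p [398.5 424.  230.5] yaw -1.54 zax [ 0.002  0.003 -1.   ] F [-1.1 -0.  -2.4] w 25.9 ff 39.98858034610748
units [-7.58  9.42  0.02]
turn z units -0.0
top4 (array([628.2, 224.7]), array([85.3, 85.5]), 3.6)
side4 (array([630.3, 230.9]), array([86.7, 84.9]), 4.2)
side3 (array([630.3, 230.9]), array([86.7, 84.9]), 4.2)
```

Call:
{"op": "carry_out", "data": {"increments": [[0,-0.4,0.5,0,0,0,0],[0,-0.8,1,0,0,0,0],[0,-0.8,1,0,0,0,0],[0,-0.8,1,0,0,0,0],[0,-0.8,1,0,0,0,0]]}}

```text
time: 19.85
ee_pos: [508.9, 328.3, 227.7]
tool_rot: [0.0, 0.716, 0.698, -0.001]
ft_force: [-0.0, 0.4, -1.3]
gripper_width: 25.8
finger_force: 40.0
```

Call:
{"op": "carry_out", "data": {"increments": [[0,-0.8,1,0,0,0,0],[0,-0.8,1,0,0,0,0],[0,-0.8,1,0,0,0,0],[0,-0.8,1,0,0,0,0],[0,-0.5,0.6,0,0,0,0]]}}

```text
time: 20.48
ee_pos: [621.4, 231.9, 227.7]
tool_rot: [0.0, 0.717, 0.697, -0.001]
ft_force: [0.1, -1.3, -1.2]
gripper_width: 25.8
finger_force: 40.0
```

Call:
{"op": "carry_out", "data": {"increments": [[0,-0.2,0.3,0,0,0,0],[0,0,0,0,0,0,0]]}}

```text
time: 20.72
ee_pos: [627.4, 229.8, 228.3]
tool_rot: [-0.0, 0.716, 0.698, -0.0]
ft_force: [-0.3, 0.6, -1.6]
gripper_width: 25.8
finger_force: 40.0
```

```bash
python3 go.py 628 228 90 -1.5
```

```text
t 20.725 p [627.4 229.8 228.3] yaw -1.52 zax [-0.001 -0.    -1.   ] F [-0.3  0.6 -1.6] w 25.8 ff 39.98829424381256
units [-0.07  0.03  5.53]
turn z units -0.0
```

Call:
{"op": "carry_out", "data": {"increments": [[0,-0.08,0.03,0.6,0,0,0],[0,0,0,1,0,0,0],[0,0,0,1,0,0,0],[0,0,0,1,0,0,0],[0,0,0,0.9,0,0,0]]}}

```text
time: 21.35
ee_pos: [626.7, 228.8, 114.2]
tool_rot: [-0.0, 0.716, 0.698, -0.001]
ft_force: [-0.6, 0.1, -1.6]
gripper_width: 26.2
finger_force: 40.0
```

Call:
{"op": "carry_out", "data": {"increments": [[0,0,0,0.5,0,0,0],[0,0,0,0.2,0,0,0],[0,0,0,0,0,0,0]]}}

```text
time: 21.72
ee_pos: [628.1, 228.0, 98.8]
tool_rot: [0.0, 0.716, 0.698, 0.0]
ft_force: [-1.1, 0.1, -1.4]
gripper_width: 26.1
finger_force: 40.0
```

```bash
python3 go.py 628 228 87.4 -1.5
```

```text
t 21.725 p [628.1 228.   98.8] yaw -1.5 zax [ 0.  0. -1.] F [-1.1  0.1 -1.4] w 26.1 ff 39.98825132846832
units [-0.   -0.01  0.46]
turn z units -0.0
```

Call:
{"op": "carry_out", "data": {"increments": [[0,0,0,0.2,0,0,0],[0,0,0,0.1,0,0,0],[0,0,0,0.1,0,0,0],[0,0,0,0.05,0,0,0],[0,0,0,0,0,0,0]]}}

```text
time: 22.35
ee_pos: [628.2, 227.8, 87.4]
tool_rot: [0.0, 0.716, 0.698, 0.0]
ft_force: [-0.3, 0.4, -1.7]
gripper_width: 25.6
finger_force: 40.0
```

```bash
python3 go.py 628 228 87.4 -1.5
```

```text
t 22.35 p [628.2 227.8  87.4] yaw -1.52 zax [ 0.  0. -1.] F [-0.3  0.4 -1.7] w 25.6 ff 39.98826742172241
units [ 0.01 -0.01  0.  ]
turn z units -0.0
```

Call:
{"op": "carry_out", "data": {"increments": [[0,0,0,0.03,0,0,0],[0,0,0,0,0,0,0],[0,0,0,0,0,0,0]]}}

```text
time: 22.72
ee_pos: [628.3, 227.9, 87.4]
tool_rot: [-0.0, 0.716, 0.698, 0.0]
ft_force: [-1.9, -0.4, 6.2]
gripper_width: 25.7
finger_force: 40.0
```

Call:
{"op": "carry_out", "data": {"increments": [[0,0,0,0.03,0,0,0],[0,0,0,0,0,0,0],[0,0,0,0,0,0,0]]}}

```text
time: 23.1
ee_pos: [628.4, 227.9, 87.3]
tool_rot: [-0.0, 0.716, 0.698, 0.0]
ft_force: [-3.9, -1.4, 9.8]
gripper_width: 25.7
finger_force: 40.0
```

Contact is made and the lifter is standing on the mat. Release, then retreat straight up.

Call:
{"op": "carry_out", "data": {"increments": [[0,0,0,-0.03,0,0,0],[0.4,0,0,0,0,0,0],[0.7,0,0,0,0,0,0],[1,0,0,0,0,0,0],[1,0,0,0,0,0,0]]}}

```text
time: 23.72
ee_pos: [628.1, 227.8, 86.5]
tool_rot: [-0.0, 0.716, 0.698, -0.0]
ft_force: [0.4, 0.8, -0.5]
gripper_width: 61.7
finger_force: 0.0
```

Call:
{"op": "carry_out", "data": {"increments": [[1,0,0,0,0,0,0],[1,0,0,0,0,0,0]]}}

```text
time: 23.98
ee_pos: [628.1, 227.8, 86.6]
tool_rot: [-0.0, 0.716, 0.698, -0.0]
ft_force: [-0.7, 0.1, 0.2]
gripper_width: 81.4
finger_force: 0.0
```

Call:
{"op": "carry_out", "data": {"increments": [[1,0,0,-0.4,0,0,0],[1,0,0,-0.8,0,0,0],[1,0,0,-1,0,0,0],[1,0,0,-1,0,0,0],[1,0,0,-1,0,0,0]]}}

```text
time: 24.6
ee_pos: [628.5, 227.8, 194.3]
tool_rot: [0.0, 0.716, 0.698, 0.001]
ft_force: [0.7, -0.1, -0.3]
gripper_width: 87.6
finger_force: 0.0
```

Call:
{"op": "carry_out", "data": {"increments": [[1,0,0,-1,0,0,0],[1,0.8,-0.8,-0.4,0,0,0],[1,1,-1,0,0,0,0],[1,1,-1,0,0,0,0],[1,1,-1,0,0,0,0]]}}

```text
time: 25.22
ee_pos: [535.2, 326.1, 228.6]
tool_rot: [0.0, 0.717, 0.698, 0.001]
ft_force: [-0.3, 0.2, -0.0]
gripper_width: 87.8
finger_force: 0.0
```

Call:
{"op": "carry_out", "data": {"increments": [[1,1,-1,0,0,0,0],[1,1,-1,0,0,0,0],[1,1,-1,0,0,0,0],[1,1,-1,0,0,0,0],[1,0,0,0,0,0,0]]}}

```text
time: 25.85
ee_pos: [435.9, 430.8, 228.2]
tool_rot: [-0.001, 0.715, 0.7, 0.001]
ft_force: [0.3, 0.1, 0.1]
gripper_width: 87.8
finger_force: 0.0
```

```bash
python3 go.py; python3 - <<'E'
from h import *
from workcell import cams
s=cams.read_camera("side");t=cams.read_camera("top")
c=np.zeros((600,800,3),np.uint8);c[:600,:400]=cv2.resize(s["img"][170:320,215:315],(400,600),interpolation=cv2.INTER_CUBIC);c[:400,400:]=cv2.resize(t["img"][130:250,160:280],(400,400))
cv2.imwrite("pics/c9.png",c[:,:,::-1])
for n,d in(("top",t),("side",s)):
    P=cloud(d)
    q=sel(P,590,680,190,270,118,135);print(n,"handle",len(q),np.median(q,0).round(1) if len(q) else 0)
    for y0,y1 in((320,380),(475,530)):
        q=sel(P,420,530,y0,y1,55,80);print(" bottle",len(q),np.mean(q,0).round(1) if len(q) else 0)
E
```

```text
t 25.85 p [435.9 430.8 228.2] yaw -1.22 zax [-0.     0.002 -1.   ] F [0.3 0.1 0.1] w 87.8 ff 0.0
top handle 55 [626.3 225.8 124.2]
 bottle 42 [463.2 344.1  66.6]
 bottle 0 0
side handle 38 [628.7 230.8 121.8]
 bottle 34 [463.9 348.7  63.6]
 bottle 66 [471.7 510.4  64.1]
```

View pics/c9.png

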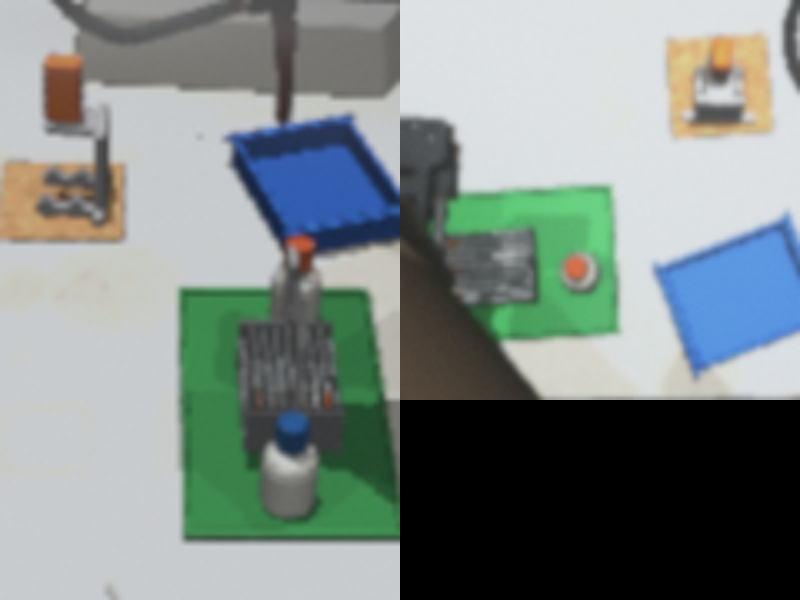

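The picture shows the carrier square on the tray at (290,385), between the two bottles. The lifter stands upright on the mat at (75,150), and the robot is clear of everything.

```bash
python3 -c "
from workcell import manip
print(manip.hand_in())"
```

```text
the job is handed in; nothing more can be done
None
```

The job is handed in, with no verdict shown: the carrier stands square on the tray midway between the unmoved bottles, and the lifter, gripped across its 26 mm side instead of the 16 mm to keep the gripper clear of a cable, is back upright on its mat.

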